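# Reagent bottles back in their own spill dishes

## Task

The reagent bottles have been put back in each other's spill dishes: move them round until every bottle stands upright in the dish of its own cap's colour, using the empty white dish as the free spot on the way. Keep the bottles upright, set them down rather than letting them drop from a height, and never stand one on the bare bench. Leave a bottle that is already right in its place, and do not push or knock over the glass beaker.

Things in the scene. Friction and masses are not known exactly. Their poses are not given: they have to be found in the camera images.
- bottle_red: loose reagent bottle with a RED screw cap: brown (amber) glass, pale paper label with a red stripe. Round, 84 mm tall: straight body 48 mm in diameter up to 54 mm height, short neck, cap 32 mm in diameter from 64 to 84 mm height; about 0.1 to 0.2 kg. Origin: centre of its underside; z up. At the start it stands upright in one of the four coloured dishes
- bottle_blue: loose reagent bottle with a BLUE screw cap: white plastic, pale paper label with a blue stripe. Round, 84 mm tall: straight body 48 mm in diameter up to 54 mm height, short neck, cap 32 mm in diameter from 64 to 84 mm height; about 0.1 to 0.2 kg. Origin: centre of its underside; z up. At the start it stands upright in one of the four coloured dishes
- bottle_yellow: loose reagent bottle with a YELLOW screw cap: brown (amber) glass, pale paper label with a yellow stripe. Round, 84 mm tall: straight body 48 mm in diameter up to 54 mm height, short neck, cap 32 mm in diameter from 64 to 84 mm height; about 0.1 to 0.2 kg. Origin: centre of its underside; z up. At the start it stands upright in one of the four coloured dishes
- bottle_green: loose reagent bottle with a GREEN screw cap: white plastic, pale paper label with a green stripe. Round, 84 mm tall: straight body 48 mm in diameter up to 54 mm height, short neck, cap 32 mm in diameter from 64 to 84 mm height; about 0.1 to 0.2 kg. Origin: centre of its underside; z up. At the start it stands upright in one of the four coloured dishes
- dish_red: RED plastic spill dish, fixed to the bench, the place of the red-capped bottle: round, 80 mm across, rim 14 mm high and 4 mm thick, so 72 mm across inside; its floor is 8 mm above the bench. Room for one bottle only. Origin: centre of its underside, on the bench; z up
- dish_blue: BLUE plastic spill dish, fixed to the bench, the place of the blue-capped bottle: round, 80 mm across, rim 14 mm high and 4 mm thick, so 72 mm across inside; its floor is 8 mm above the bench. Room for one bottle only. Origin: centre of its underside, on the bench; z up
- dish_yellow: YELLOW plastic spill dish, fixed to the bench, the place of the yellow-capped bottle: round, 80 mm across, rim 14 mm high and 4 mm thick, so 72 mm across inside; its floor is 8 mm above the bench. Room for one bottle only. Origin: centre of its underside, on the bench; z up
- dish_green: GREEN plastic spill dish, fixed to the bench, the place of the green-capped bottle: round, 80 mm across, rim 14 mm high and 4 mm thick, so 72 mm across inside; its floor is 8 mm above the bench. Room for one bottle only. Origin: centre of its underside, on the bench; z up
- dish_spare: WHITE spill dish, fixed to the bench, of the same shape and size as the coloured ones (floor 8 mm above the bench, 72 mm across inside, rim 14 mm high); it stands empty at the start and belongs to no bottle: the free spot. Origin: centre of its underside; z up
- beaker: loose empty clear glass beaker, 54 mm across and 62 mm tall, standing on the bench among the dishes; not to be moved. Origin: centre of its underside; z up
Things that resemble listed ones, but are neither listed nor needed, are in the scene too. What is meant by the dish_yellow is not black, and is the smaller of those in its own colour.

How it is judged:
By the outcome, as a careful person would: the job done as asked, in the order asked, and still so for the second after the job is handed in, with the robot touching nothing.
It also fails if it takes over 102 s, if anything falls off the work surface, if the arm or the gripper's body presses on something with over 40 N, if the wrist force passes 120 N, or if a joint passes its speed limit or range.

## Robot

A 7-joint arm with a two-finger parallel gripper is mounted at the origin on the work surface. World frame = base frame: x ahead of the robot, y to its left, z up, the work surface at z = 0. Lengths are in m, angles in degrees, forces in N, time in s.
With the tool pointing down it reaches from about 0.425 to 0.875 m from the base axis. Payload 4.7 kg.
Tool frame: the origin (TCP) lies between the finger pads; the fingertips stand env.finger_overhang ahead of it and the grasp point (between the pads) lies 5 mm behind it (env.finger_overhang is the distance from the TCP to the fingertips, in m); z points along the fingers, y is the line along which they close (so a half turn about z gives the same grasp; the last joint's range is limited). The gripper opens to 87 mm and grips with 3 to 60 N. Pads are 19 mm wide; open, the fingers measure 117 mm over their backs; the gripper's body (75 mm by 190 mm) begins 51 mm behind the grasp point.
Start: joints at [69.219, 18.392, -4.016, 83.108, 1.295, 78.541, -3.26], TCP at [0.239, -0.604, 0.237] pointing down, gripper open.
Joint ranges: [-163.93, 163.93], [-17.29, 119.83], [-79.2, 71.16], [3.27, 140.29], [-89.18, 269.18], [5.43, 117.66], [-154.24, 154.24]. Speed limits (degrees/s): [147.25, 147.25, 180, 180, 180, 180, 180].

## Interface

Orientations are given as [roll, pitch, yaw] about the fixed x, y, z axes, in that order (R = Rz(yaw) Ry(pitch) Rx(roll)).
In Python, from cell import telemetry, eyes, env, models gives the robot as it stands. The module is installed in compiled form; this text tells all that it offers.
- The arm moves only by the tool drive_tool, never from a script. Its arguments are lists of equal length, an entry for each row: "angular": the turn, a rotation vector about the tool's x, y, z in rad, a list of three; "delta_pos": the shift along the tool's x, y, z in cm, a list of three; "gripper": the finger opening in cm, from 0 to 8.7. A call has 1 to 20 rows; each row shifts and turns the commanded pose from where the row before left it, along the tool's axes as they then stand; what a row does not reach is not made up. A row lasts 1/10 s, in which the tool goes at most 50 mm and 8.59 degrees, less where a joint would pass 70% of its speed; a pose out of reach is approached as far as the arm can. A call with a gripper value outside its range is refused whole. The fingers move at their own pace and stop on an object; "squeeze" is the grip in N (left out, the last holds). Time passes only in rows, so rows that do not move let the fingers close. It gives the time, the measured TCP pose, the force, the opening and the grip force at its end, in the units of the state.
- telemetry.get_obs(): the state, without advancing time (a new reading comes with each control period).
- eyes.read_camera(name): name is "side" or "top" or "wrist"; returns a dict with "pixels" (384x512x3 uint8, red, green, blue), "mtx" (3x3 intrinsics, pixels), "origin" and "orientation" of the camera in the world. Camera axes: x right, y down, z forward; pixel columns grow to the right and rows downward; lengths in m; the calibration is good to about 2 mm. A picture is of the moment at which its call begins. There is no depth.
- env.sign_off(): hands the job in; it is judged then, once.
Trained networks look in a picture, given as the dict that the camera call returned (one of the last four; its "shot" number tells which), for a name from the list of things; names that differ only in an ending like _2 or _b are one class to them, and where a whole thing is asked for, a point or a joint stands for the part that bears it (a point fixed in the world has none). Each returns a list of dicts, best first, with "p" (0 to 1); they miss things now and then, are a little off and sometimes report something else, mostly with a low value. They report only what shows in the picture. A call takes as long as a camera call. They do not tell look-alikes from the thing itself.
- models.search_frame(picture, target): "centre" ([column, row] in pixels, amid what is visible of it).
- models.cut_out(picture, target): "pixels" (384x512 bool, what is visible of it) and "centre" ([column, row] in pixels, amid what is visible of it).
The state is a dict: "time_s": time; "qpos": joint angles; "joint_velocities": joint speeds; "effort": joint torques, N m; "tool_pos": TCP position; "tool_rot": TCP orientation; "force": force on the tool from outside, world axes, zero at the start; "wrist_torque": the same for the moment, N m; "grip_width": finger opening in m; "grasp_force": force on a finger pad.
Only numpy, scipy, OpenCV 4.12 (cv2) and the standard library are available. Lean on these libraries where they do the work, as an engineer would, in place of code of your own. Each camera call takes 0.05 s, during which the arm holds its last target. There are 200 camera calls.

## Working session

There is one attempt and no reset: what is moved stays moved. The work goes in short steps, Python scripts to look and compute and a tool call to move; the robot and the scene stay as the last step left them, time stands still between calls to the robot, and variables do not carry over. Pictures are saved under pics/ and viewed, at most 14 in all, crops included, and the job is handed in when it is done.

Besides the shell and the picture viewer there is one more tool, called after "Request:" in YAML: its name, and indented under it one key for each argument. drive_tool: Moves the arm, as the interface text tells. Its arguments: {"type":"object","properties":{"angular":{"type":"array","items":{"type":"array","items":{"type":"number"}}},"delta_pos":{"type":"array","items":{"type":"array","items":{"type":"number"}}},"gripper":{"type":"array","items":{"type":"number"}},"squeeze":{"type":"number"}},"required":["angular","delta_pos","gripper"]}

```bash
mkdir -p pics; python3 - <<'E'
from cell import telemetry, eyes, env, models
import cv2
print(telemetry.get_obs(), env.finger_overhang)
for n in ("top","side"):
    p=eyes.read_camera(n); cv2.imwrite(f"pics/{n}0.png",p["pixels"][:,:,::-1]); print(n,p["mtx"],p["origin"],p["orientation"])
E
```

```text
{'time_s': 0.0, 'qpos': array([69.21978021, 18.4388101 , -4.01583753, 83.17616654,  1.29344125,
       78.5397965 , -3.25859876]), 'joint_velocities': array([ 0.02788027, -0.08509222,  0.05965982, -0.02967384,  0.08555912,
       -0.06437371, -0.06926315]), 'effort': array([-1.95678736e-04, -4.91286349e+01, -4.03940147e-01, -3.12532282e+01,
       -6.39695465e-02,  4.37951228e-02,  1.73227936e-04]), 'tool_pos': array([ 0.23892512, -0.603923  ,  0.23545326]), 'tool_rot': array([-1.79890385e+02,  4.15257450e-03,  2.15913819e+01]), 'force': array([-0.71089107,  0.20397047,  0.07047937]), 'wrist_torque': array([ 0.00145434, -0.03690092, -0.01298061]), 'grasp_force': 0.0, 'grip_width': 0.08746699000057082} 0.014
top [[444.19871733   0.         256.15837407]
 [  0.         444.19871733 183.89175524]
 [  0.           0.           1.        ]] [0.37330719 0.07594011 0.97602815] [-174.39355999   -1.13776641  -90.97949447]
side [[402.02772502   0.         258.24378674]
 [  0.         402.02772502 194.05446767]
 [  0.           0.           1.        ]] [0.31776953 0.60925327 0.53342239] [-132.15649118    0.25644052 -166.03918936]
```

View pics/top0.png

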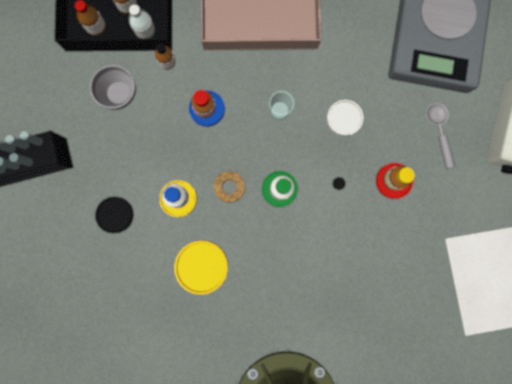

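View pics/side0.png

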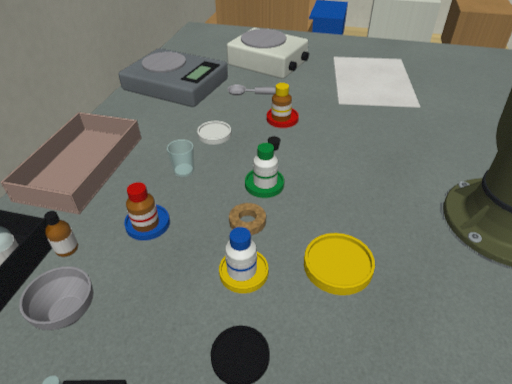

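Top view: the red cap is in the blue dish (207,107), the blue cap in the small yellow dish (178,198), green is already right (280,188), and the yellow cap is in the red dish (395,180). The white spare dish is at (345,117) and the beaker at (281,103). Yellow dish candidates are the small one at (178,198), the large one at (201,267) and the black disc at (114,215). The small one fits "not black, the smaller in its colour". I'll confirm it in a crop and measure.

```bash
cat > h.py <<'E'
import numpy as np, cv2
from scipy.spatial.transform import Rotation as Ro
from scipy.optimize import least_squares
from cell import telemetry, eyes, env, models
def ray(p,px,z):
    R=Ro.from_euler("xyz",p["orientation"],degrees=True).as_matrix()
    px=np.atleast_2d(np.asarray(px,float)); d=np.c_[px,np.ones(len(px))]@np.linalg.inv(p["mtx"]).T@R.T
    o=np.asarray(p["origin"]); return (o+d*((z-o[2])/d[:,2])[:,None])[:,:2]
def hull(m): 
    c=max(cv2.findContours(m.astype(np.uint8),cv2.RETR_EXTERNAL,cv2.CHAIN_APPROX_NONE)[0],key=cv2.contourArea)
    return c[:,0,:]
def circ(p,m,z,r):
    w=ray(p,hull(m),z); f=lambda c:np.hypot(*(w-c[:2]).T)-c[2]
    s=least_squares(f,[*w.mean(0),r],loss="soft_l1",f_scale=.001)
    return s.x, np.sqrt(np.median(s.fun**2))
HUE={"red":(0,6),"blue":(108,120),"yellow":(22,30),"green":(60,80)}
def mask(p,c,box):
    h=cv2.cvtColor(p["pixels"],cv2.COLOR_RGB2HSV).astype(int); H=h[...,0]
    if c=="white": m=(h[...,1]<40)&(h[...,2]>170)
    else:
        m=(H>=HUE[c][0])&(H<=HUE[c][1])
        if c=="red": m|=H>=174
        m&=(h[...,1]>130)&(h[...,2]>60)
    b=np.zeros(m.shape,bool); b[box[1]:box[3],box[0]:box[2]]=1
    return m&b
E
python3 - <<'E'
from h import *
p=eyes.read_camera("top")
D={"blue":(182,85,232,132),"yellow":(153,172,203,224),"red":(370,155,420,204),"white":(320,94,370,140),"green":(256,164,304,212)}
for c,b in D.items():
    s,e=circ(p,mask(p,c,b),.014,.04); print("dish",c,s.round(4),np.hypot(*s[:2]).round(3),e.round(4))
C={"red":D["blue"],"blue":D["yellow"],"yellow":D["red"]}
for c,b in C.items():
    s,e=circ(p,mask(p,c,b),.09,.016); print("cap",c,s.round(4),e.round(4))
cr=lambda u,v:cv2.resize(p["pixels"][v-40:v+40,u-50:u+50],(400,320),interpolation=cv2.INTER_CUBIC)
cv2.imwrite("pics/crop.png",np.hstack([cr(190,235),cr(395,180)])[:,:,::-1])
for t in ["dish_yellow","dish_spare","beaker","bottle_red","bottle_blue","bottle_yellow"]:
    print(t,[(np.round(d["centre"]),round(d["p"],2)) for d in models.search_frame(p,t)][:3])
E
```

```text
dish blue [0.6375 0.1623 0.0372] 0.658 0.0017
dish yellow [0.4392 0.2253 0.0388] 0.494 0.0005
dish red [ 0.4705 -0.2469  0.0377] 0.531 0.0017
dish white [ 0.6138 -0.1444  0.0399] 0.631 0.0006
dish green [0.4568 0.0051 0.037 ] 0.457 0.0005
cap red [0.639  0.1667 0.0156] 0.0005
cap blue [0.442  0.2253 0.0134] 0.0005
cap yellow [ 0.4736 -0.2448  0.0166] 0.0007
dish_yellow [(array([200., 267.]), 0.86), (array([183., 207.]), 0.73), (array([116., 214.]), 0.57)]
dish_spare [(array([344., 114.]), 0.55)]
beaker [(array([280., 106.]), 0.62)]
bottle_red [(array([204., 104.]), 0.76)]
bottle_blue [(array([174., 194.]), 0.94)]
bottle_yellow [(array([399., 176.]), 0.77)]
```

View pics/crop.png

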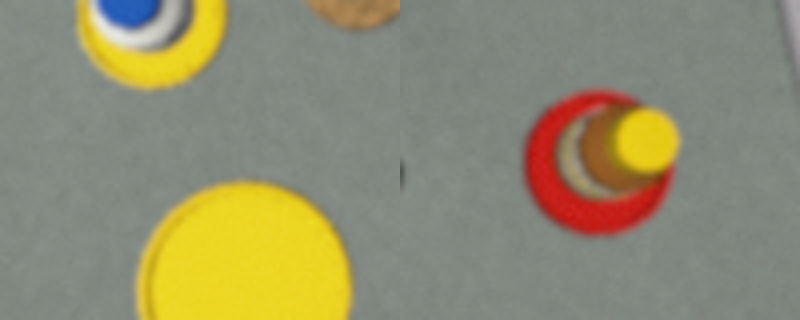

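The crop confirms it: the small yellow dish holds the blue bottle, and the large yellow one is the decoy. Order: yellow→spare, red→red dish, blue→blue dish, yellow→yellow dish. First I turn to yaw 90 and go above the yellow bottle.

Request:
drive_tool:
  angular:
    - [0,0,-0.133]
    - [0,0,-0.133]
    - [0,0,-0.133]
    - [0,0,-0.133]
    - [0,0,-0.133]
    - [0,0,-0.133]
    - [0,0,-0.133]
    - [0,0,-0.133]
    - [0,0,-0.133]
    - [0,0,0]
    - [0,0,0]
    - [0,0,0]
    - [0,0,0]
    - [0,0,0]
    - [0,0,0]
    - [0,0,0]
    - [0,0,0]
    - [0,0,0]
    - [0,0,0]
  delta_pos:
    - [0,0,0]
    - [0,0,0]
    - [0,0,0]
    - [0,0,0]
    - [0,0,0]
    - [0,0,0]
    - [0,0,0]
    - [0,0,0]
    - [0,0,0]
    - [3.6,2.35,0]
    - [3.6,2.35,0]
    - [3.6,2.35,0]
    - [3.6,2.35,0]
    - [3.6,2.35,0]
    - [3.6,2.35,0]
    - [3.6,2.35,0]
    - [3.6,2.35,0]
    - [3.6,2.35,0]
    - [3.6,2.35,0]
  gripper: [8.0,8.0,8.0,8.0,8.0,8.0,8.0,8.0,8.0,8.0,8.0,8.0,8.0,8.0,8.0,8.0,8.0,8.0,8.0]
  squeeze: 15

```text
time_s: 2.35
tool_pos: [0.4738, -0.2422, 0.2369]
tool_rot: [180.0, 0.1, 90.2]
force: [0.5, -0.7, 0.2]
grip_width: 0.0799
grasp_force: 0.0
```

```bash
python3 - <<'E'
from h import *
p=eyes.read_camera("side")
print(telemetry.get_obs()["tool_pos"])
for c,t in [("red","bottle_red"),("blue","bottle_blue"),("yellow","bottle_yellow")]:
    for d in models.cut_out(p,t)[:1]:
        ys,xs=np.where(d["pixels"]); b=(xs.min()-3,ys.min()-3,xs.max()+3,ys.min()+(ys.max()-ys.min())//3)
        m=mask(p,c,b); q=np.argwhere(m).mean(0)[::-1]; print(t,d["p"],b,q,ray(p,q,.082).round(4))
w=eyes.read_camera("wrist"); print(w["origin"],w["orientation"]); cv2.imwrite("pics/w0.png",w["pixels"][:,:,::-1])
E
```

```text
[ 0.47850308 -0.23348446  0.23730364]
bottle_red 0.87 (np.int64(123), np.int64(179), np.int64(161), np.int64(199)) [136.71777003 190.7456446 ] [[0.6418 0.1664]]
bottle_blue 0.66 (np.int64(223), np.int64(224), np.int64(260), np.int64(245)) [239.5037037  237.36296296] [[0.444  0.2261]]
bottle_yellow 0.65 (np.int64(269), np.int64(80), np.int64(294), np.int64(95)) [281.87755102  88.61904762] [[ 0.4752 -0.2462]]
[ 0.47203603 -0.16116374  0.38437838] [1.62737710e+02 6.67244689e-02 3.31310137e-01]
```

View pics/w0.png

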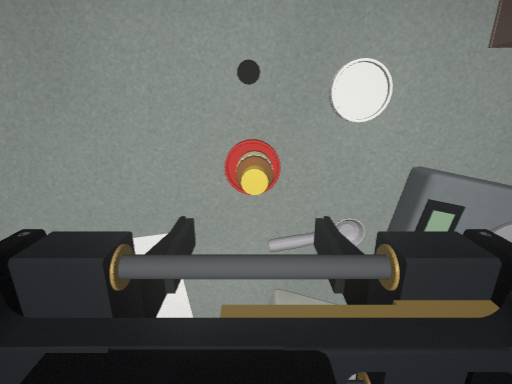

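Side and top agree: yellow bottle at (0.4745,-0.2455), seen in the wrist picture at (253,170). I'll correct the small drift and descend part-way.

Request:
drive_tool:
  angular:
    - [0,0,0]
    - [0,0,0]
    - [0,0,0]
    - [0,0,0]
    - [0,0,0]
    - [0,0,0]
    - [0,0,0]
    - [0,0,0]
    - [0,0,0]
  delta_pos:
    - [-1.2,-0.4,0]
    - [0,0,2]
    - [0,0,2]
    - [0,0,2]
    - [0,0,2]
    - [0,0,2]
    - [0,0,2]
    - [0,0,0]
    - [0,0,0]
  gripper: [8,8,8,8,8,8,8,8,8]

```text
time_s: 3.5
tool_pos: [0.4683, -0.2574, 0.1166]
tool_rot: [-180.0, 0.0, 90.0]
force: [0.3, 0.1, 0.9]
grip_width: 0.0801
grasp_force: 0.0
```

Request:
drive_tool:
  angular:
    - [0,0,0]
    - [0,0,0]
    - [0,0,0]
    - [0,0,0]
    - [0,0,0]
    - [0,0,0]
    - [0,0,0]
    - [0,0,0]
    - [0,0,0]
    - [0,0,0]
    - [0,0,0]
    - [0,0,0]
  delta_pos:
    - [1.15,0.6,0]
    - [0,0,0]
    - [0,0,1.5]
    - [0,0,1.5]
    - [0,0,1.5]
    - [0,0,1.5]
    - [0,0,1.5]
    - [0,0,0]
    - [0,0,0]
    - [0,0,0]
    - [0,0,0]
    - [0,0,0]
  gripper: [8,8,8,8,8,8,8,8,8,4.2,4.2,4.2]

```text
time_s: 4.7
tool_pos: [0.4755, -0.2445, 0.0422]
tool_rot: [179.9, 0.0, 90.2]
force: [-0.1, -0.7, 1.1]
grip_width: 0.0634
grasp_force: 0.0
```

Request:
drive_tool:
  angular:
    - [0,0,0]
    - [0,0,0]
    - [0,0,0]
    - [0,0,0]
    - [0,0,0]
    - [0,0,0]
    - [0,0,0]
    - [0,0,0]
    - [0,0,0]
    - [0,0,0]
    - [0,0,0]
    - [0,0,0]
  delta_pos:
    - [0,0,0]
    - [0,0,0]
    - [0,0,0]
    - [0,0,0]
    - [0,0,0]
    - [0,0,-0.5]
    - [0,0,-1.5]
    - [0,0,-1.5]
    - [0,0,-1.5]
    - [0,0,-1.5]
    - [0,0,-1.5]
    - [0,0,0]
  gripper: [4.2,4.2,4.2,4.2,4.2,4.2,4.2,4.2,4.2,4.2,4.2,4.2]
  squeeze: 20

```text
time_s: 5.9
tool_pos: [0.4768, -0.2451, 0.1246]
tool_rot: [179.8, 0.2, 90.2]
force: [-0.2, -0.5, -1.2]
grip_width: 0.048
grasp_force: 20.0
```

Request:
drive_tool:
  angular:
    - [0,0,0]
    - [0,0,0]
    - [0,0,0]
    - [0,0,0]
    - [0,0,0]
    - [0,0,0]
    - [0,0,0]
    - [0,0,0]
    - [0,0,0]
    - [0,0,0]
  delta_pos:
    - [0.6,0.9,0]
    - [1.4,1.9,0]
    - [1.5,2.1,0]
    - [1.5,2.1,0]
    - [1.5,2.1,0]
    - [1.5,2.1,0]
    - [1.4,1.7,0]
    - [0.6,0.9,0]
    - [0,0,0]
    - [0,0,0]
  gripper: [4.2,4.2,4.2,4.2,4.2,4.2,4.2,4.2,4.2,4.2]

```text
time_s: 6.9
tool_pos: [0.612, -0.1444, 0.1208]
tool_rot: [-179.9, 0.0, 90.2]
force: [0.3, 0.2, -1.2]
grip_width: 0.0474
grasp_force: 20.0
```

```bash
python3 - <<'E'
from h import *
p=eyes.read_camera("top"); s=eyes.read_camera("side")
print(telemetry.get_obs()["tool_pos"])
print("dish red",circ(p,mask(p,"red",(370,155,420,204)),.014,.04))
cv2.imwrite("pics/t1.png",np.hstack([cv2.resize(q["pixels"],(400,300)) for q in (p,s)])[:,:,::-1])
E
```

```text
[ 0.61174718 -0.14525871  0.12116245]
dish red (array([ 0.47070376, -0.24745128,  0.03912519]), np.float64(0.0005002547087058912))
```

View pics/t1.png

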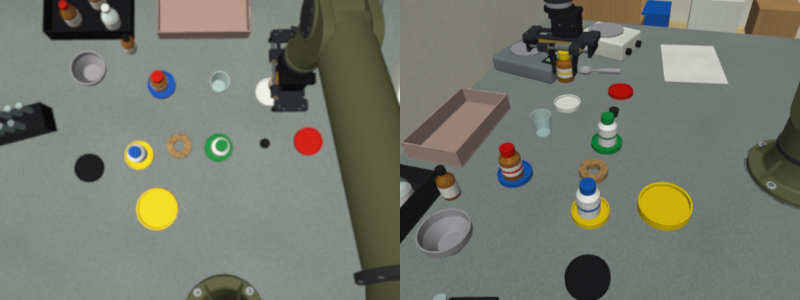

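The yellow bottle hangs upright over the white dish, and the red dish is now empty at (0.4707,-0.2475). Lowering.

Request:
drive_tool:
  angular:
    - [0,0,0]
    - [0,0,0]
    - [0,0,0]
    - [0,0,0]
    - [0,0,0]
    - [0,0,0]
    - [0,0,0]
    - [0,0,0]
    - [0,0,0]
  delta_pos:
    - [0,0.2,1.0]
    - [0,0,1.5]
    - [0,0,1.5]
    - [0,0,1.5]
    - [0,0,1.2]
    - [0,0,0.6]
    - [0,0,0.4]
    - [0,0,0.2]
    - [0,0,0]
  gripper: [4.2,4.2,4.2,4.2,4.2,4.2,4.2,4.2,4.2]

```text
time_s: 7.9
tool_pos: [0.615, -0.1438, 0.0427]
tool_rot: [180.0, 0.0, 90.2]
force: [0.3, 0.1, -0.7]
grip_width: 0.0474
grasp_force: 20.0
```

Request:
drive_tool:
  angular:
    - [0,0,0]
    - [0,0,0]
    - [0,0,0]
    - [0,0,0]
    - [0,0,0]
    - [0,0,0]
    - [0,0,0]
    - [0,0,0]
    - [0,0,0]
    - [0,0,0]
    - [0,0,0]
    - [0,0,0]
    - [0,0,0]
    - [0,0,0]
  delta_pos:
    - [0,0,0.1]
    - [0,0,0.05]
    - [0,0,0]
    - [0,0,0]
    - [0,0,0]
    - [0,0,0]
    - [0,0,0]
    - [0,0,-1]
    - [0,0,-2]
    - [0,0,-2.5]
    - [0,0,-2.5]
    - [0,0,-2.5]
    - [0,0,-2.5]
    - [0,0,0]
  gripper: [4.2,4.2,5.2,8,8,8,8,8,8,8,8,8,8,8]

```text
time_s: 9.3
tool_pos: [0.6173, -0.1439, 0.1761]
tool_rot: [179.6, 0.1, 90.2]
force: [0.2, -0.5, 0.3]
grip_width: 0.0796
grasp_force: 0.0
```

Request:
drive_tool:
  angular:
    - [0,0,0]
    - [0,0,0]
    - [0,0,0]
    - [0,0,0]
    - [0,0,0]
    - [0,0,0]
    - [0,0,0]
    - [0,0,0]
    - [0,0,0]
    - [0,0,0]
    - [0,0,0]
    - [0,0,0]
    - [0,0,0]
  delta_pos:
    - [1.5,0.1,0]
    - [3,0.25,0]
    - [3,0.25,0]
    - [3,0.25,0]
    - [3,0.25,0]
    - [3,0.25,0]
    - [3,0.25,0]
    - [3,0.25,0]
    - [3,0.25,0]
    - [3,0.25,0]
    - [2.5,0.2,0]
    - [0,0,0]
    - [0,0,0]
  gripper: [8,8,8,8,8,8,8,8,8,8,8,8,8]

```text
time_s: 10.6
tool_pos: [0.638, 0.1676, 0.1697]
tool_rot: [-179.9, 0.0, 90.3]
force: [0.8, -0.1, -0.0]
grip_width: 0.0802
grasp_force: 0.0
```

```bash
python3 - <<'E'
from h import *
p=eyes.read_camera("side"); w=eyes.read_camera("wrist")
print(telemetry.get_obs()["tool_pos"])
cv2.imwrite("pics/t2.png",np.hstack([cv2.resize(q["pixels"],(400,300)) for q in (w,p)])[:,:,::-1])
m=mask(p,"red",(115,170,170,205)); print(ray(p,np.argwhere(m).mean(0)[::-1],.082))
E
```

```text
[0.63895783 0.16501657 0.17008629]
[[0.64058665 0.16871312]]
```

View pics/t2.png

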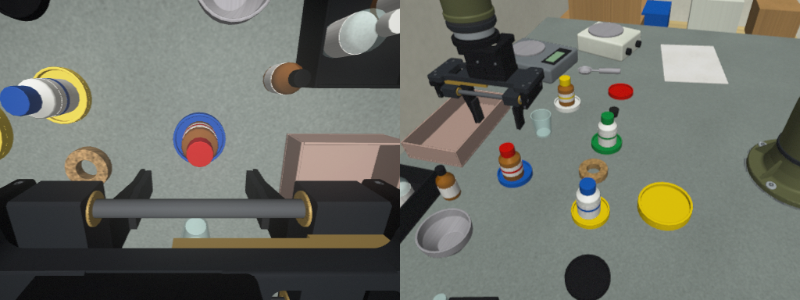

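The yellow bottle stands in the white dish and the gripper is over the red bottle. Descending and gripping.

Request:
drive_tool:
  angular:
    - [0,0,0]
    - [0,0,0]
    - [0,0,0]
    - [0,0,0]
    - [0,0,0]
    - [0,0,0]
    - [0,0,0]
    - [0,0,0]
    - [0,0,0]
    - [0,0,0]
    - [0,0,0]
    - [0,0,0]
    - [0,0,0]
    - [0,0,0]
    - [0,0,0]
    - [0,0,0]
  delta_pos:
    - [0.1,0.15,1]
    - [0,0,2]
    - [0,0,2]
    - [0,0,2]
    - [0,0,2]
    - [0,0,1.5]
    - [0,0,1.5]
    - [0,0,0.8]
    - [0,0,0]
    - [0,0,0]
    - [0,0,0]
    - [0,0,0]
    - [0,0,0]
    - [0,0,0]
    - [0,0,0]
    - [0,0,0]
  gripper: [8,8,8,8,8,8,8,8,4.2,4.2,4.2,4.2,4.2,4.2,4.2,4.2]

```text
time_s: 12.3
tool_pos: [0.6409, 0.1674, 0.0437]
tool_rot: [180.0, 0.0, 90.2]
force: [-2.2, -0.1, 6.2]
grip_width: 0.0475
grasp_force: 20.0
```

Request:
drive_tool:
  angular:
    - [0,0,0]
    - [0,0,0]
    - [0,0,0]
    - [0,0,0]
    - [0,0,0]
    - [0,0,0]
    - [0,0,0]
    - [0,0,0]
    - [0,0,0]
  delta_pos:
    - [0,0,0]
    - [0,0,-1]
    - [0,0,-2]
    - [0,0,-2]
    - [0,0,-2]
    - [0,0,-2]
    - [0,0,-2]
    - [0,0,0]
    - [0,0,0]
  gripper: [4.2,4.2,4.2,4.2,4.2,4.2,4.2,4.2,4.2]

```text
time_s: 13.2
tool_pos: [0.6408, 0.1671, 0.1527]
tool_rot: [180.0, 0.0, 90.2]
force: [-0.3, 0.2, -2.0]
grip_width: 0.0474
grasp_force: 20.0
```

Request:
drive_tool:
  angular:
    - [0,0,0]
    - [0,0,0]
    - [0,0,0]
    - [0,0,0]
    - [0,0,0]
    - [0,0,0]
    - [0,0,0]
    - [0,0,0]
    - [0,0,0]
    - [0,0,0]
    - [0,0,0]
    - [0,0,0]
    - [0,0,0]
    - [0,0,0]
    - [0,0,0]
    - [0,0,0]
    - [0,0,0]
    - [0,0,0]
    - [0,0,0]
  delta_pos:
    - [-1.15,-0.45,0]
    - [-2.8,-1.15,0]
    - [-2.8,-1.15,0]
    - [-2.8,-1.15,0]
    - [-2.8,-1.15,0]
    - [-2.8,-1.15,0]
    - [-2.8,-1.15,0]
    - [-2.8,-1.15,0]
    - [-2.8,-1.15,0]
    - [-2.8,-1.15,0]
    - [-2.8,-1.15,0]
    - [-2.8,-1.15,0]
    - [-2.8,-1.15,0]
    - [-2.8,-1.15,0]
    - [-2.8,-1.15,0]
    - [-1.15,-0.45,0]
    - [0,0,0]
    - [0,0,0]
    - [0,0,0]
  gripper: [4.2,4.2,4.2,4.2,4.2,4.2,4.2,4.2,4.2,4.2,4.2,4.2,4.2,4.2,4.2,4.2,4.2,4.2,4.2]

```text
time_s: 15.1
tool_pos: [0.4728, -0.2461, 0.1529]
tool_rot: [180.0, -0.1, 90.3]
force: [-1.2, 0.5, -1.2]
grip_width: 0.0478
grasp_force: 20.0
```

```bash
python3 - <<'E'
from h import *
p=eyes.read_camera("top"); s=eyes.read_camera("side")
print(telemetry.get_obs()["tool_pos"],telemetry.get_obs()["tool_rot"])
print("dish blue",circ(p,mask(p,"blue",(182,85,232,132)),.014,.04))
cv2.imwrite("pics/t3.png",np.hstack([cv2.resize(q["pixels"],(400,300)) for q in (p,s)])[:,:,::-1])
E
```

```text
[ 0.47281342 -0.24652296  0.15304395] [ 1.79988008e+02 -2.11750067e-02  9.03356298e+01]
dish blue (array([0.63791534, 0.16239447, 0.03841482]), np.float64(0.00047726719649340593))
```

View pics/t3.png

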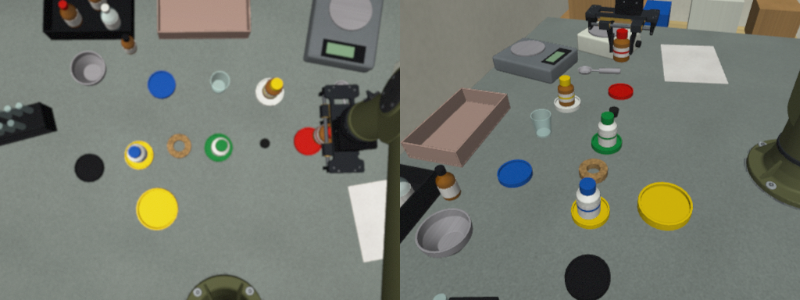

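The red bottle is upright over the red dish and yellow is standing in the white dish. Lowering 11 cm gently.

Request:
drive_tool:
  angular:
    - [0,0,0]
    - [0,0,0]
    - [0,0,0]
    - [0,0,0]
    - [0,0,0]
    - [0,0,0]
    - [0,0,0]
    - [0,0,0]
    - [0,0,0]
    - [0,0,0]
  delta_pos:
    - [-0.1,-0.2,1.0]
    - [0,0,2]
    - [0,0,2]
    - [0,0,2]
    - [0,0,1.5]
    - [0,0,1.2]
    - [0,0,0.6]
    - [0,0,0.3]
    - [0,0,0.2]
    - [0,0,0]
  gripper: [4.2,4.2,4.2,4.2,4.2,4.2,4.2,4.2,4.2,4.2]

```text
time_s: 16.2
tool_pos: [0.4704, -0.2494, 0.0454]
tool_rot: [180.0, 0.0, 90.2]
force: [-0.6, 0.5, -0.5]
grip_width: 0.0479
grasp_force: 20.0
```

Request:
drive_tool:
  angular:
    - [0,0,0]
    - [0,0,0]
    - [0,0,0]
  delta_pos:
    - [0,0,0.1]
    - [0,0,0.1]
    - [0,0,0]
  gripper: [4.2,4.2,4.2]

```text
time_s: 16.5
tool_pos: [0.4705, -0.2495, 0.0436]
tool_rot: [180.0, 0.0, 90.2]
force: [-0.8, -0.2, 2.0]
grip_width: 0.0476
grasp_force: 20.0
```

Touching (force is up). Release, rise and cross to the blue bottle at (0.443,0.2257).

Request:
drive_tool:
  angular:
    - [0,0,0]
    - [0,0,0]
    - [0,0,0]
    - [0,0,0]
    - [0,0,0]
    - [0,0,0]
    - [0,0,0]
    - [0,0,0]
    - [0,0,0]
    - [0,0,0]
    - [0,0,0]
    - [0,0,0]
  delta_pos:
    - [0,0,0]
    - [0,0,0]
    - [0,0,0]
    - [0,0,0]
    - [0,0,0]
    - [0,0,-1]
    - [0,0,-2]
    - [0,0,-2.5]
    - [0,0,-2.5]
    - [0,0,-2.5]
    - [0,0,-2.5]
    - [0,0,0]
  gripper: [5.2,8,8,8,8,8,8,8,8,8,8,8]

```text
time_s: 17.7
tool_pos: [0.4725, -0.2502, 0.1776]
tool_rot: [179.6, 0.2, 90.2]
force: [-0.1, 0.5, 0.6]
grip_width: 0.0797
grasp_force: 0.0
```

Request:
drive_tool:
  angular:
    - [0,0,0]
    - [0,0,0]
    - [0,0,0]
    - [0,0,0]
    - [0,0,0]
    - [0,0,0]
    - [0,0,0]
    - [0,0,0]
    - [0,0,0]
    - [0,0,0]
    - [0,0,0]
    - [0,0,0]
    - [0,0,0]
    - [0,0,0]
    - [0,0,0]
    - [0,0,0]
    - [0,0,0]
    - [0,0,0]
    - [0,0,0]
  delta_pos:
    - [1.5,-0.1,0]
    - [3,-0.15,0]
    - [3,-0.15,0]
    - [3,-0.2,0]
    - [3,-0.2,0]
    - [3,-0.2,0]
    - [3,-0.2,0]
    - [3,-0.2,0]
    - [3,-0.2,0]
    - [3,-0.2,0]
    - [3,-0.2,0]
    - [3,-0.2,0]
    - [3,-0.2,0]
    - [3,-0.2,0]
    - [3,-0.2,0]
    - [3,-0.1,0]
    - [1,0,0]
    - [0,0,0]
    - [0,0,0]
  gripper: [8,8,8,8,8,8,8,8,8,8,8,8,8,8,8,8,8,8,8]

```text
time_s: 19.6
tool_pos: [0.4385, 0.2253, 0.1721]
tool_rot: [-179.9, 0.1, 90.2]
force: [1.0, -0.2, 0.1]
grip_width: 0.0801
grasp_force: 0.0
```

```bash
python3 - <<'E'
from h import *
p=eyes.read_camera("side"); w=eyes.read_camera("wrist")
o=telemetry.get_obs(); print(o["tool_pos"],o["qpos"])
cv2.imwrite("pics/t4.png",np.hstack([cv2.resize(q["pixels"],(400,300)) for q in (w,p)])[:,:,::-1])
E
```

```text
[0.43925516 0.2244957  0.17242405] [ 23.49104401   5.90239394 -55.78269423 108.10485579   5.26827107
  68.73714388 -33.97477981]
```

View pics/t4.png

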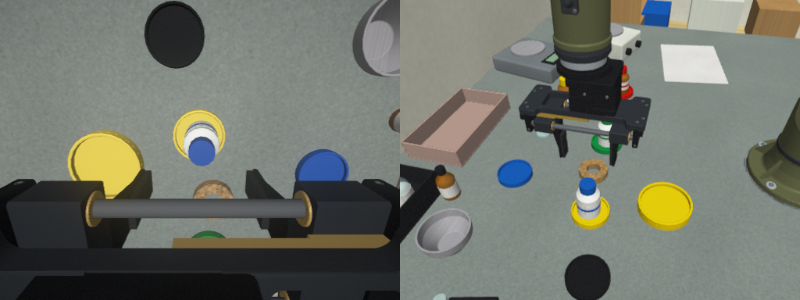

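The wrist view has the blue bottle centred between the fingers. Correct 3.5 mm, descend and grip.

Request:
drive_tool:
  angular:
    - [0,0,0]
    - [0,0,0]
    - [0,0,0]
    - [0,0,0]
    - [0,0,0]
    - [0,0,0]
    - [0,0,0]
    - [0,0,0]
    - [0,0,0]
    - [0,0,0]
    - [0,0,0]
    - [0,0,0]
    - [0,0,0]
    - [0,0,0]
    - [0,0,0]
    - [0,0,0]
    - [0,0,0]
  delta_pos:
    - [0.1,0.35,1]
    - [0,0,2]
    - [0,0,2]
    - [0,0,2]
    - [0,0,2]
    - [0,0,1.5]
    - [0,0,1.5]
    - [0,0,0.9]
    - [0,0,0]
    - [0,0,0]
    - [0,0,0]
    - [0,0,0]
    - [0,0,0]
    - [0,0,0]
    - [0,0,0]
    - [0,0,0]
    - [0,0,0]
  gripper: [8,8,8,8,8,8,8,8,8,4.2,4.2,4.2,4.2,4.2,4.2,4.2,4.2]

```text
time_s: 21.4
tool_pos: [0.4432, 0.2267, 0.0443]
tool_rot: [180.0, 0.0, 90.2]
force: [-2.6, -0.8, 5.2]
grip_width: 0.0474
grasp_force: 20.0
```

Request:
drive_tool:
  angular:
    - [0,0,0]
    - [0,0,0]
    - [0,0,0]
    - [0,0,0]
    - [0,0,0]
    - [0,0,0]
    - [0,0,0]
    - [0,0,0]
    - [0,0,0]
  delta_pos:
    - [0,0,0]
    - [0,0,-1]
    - [0,0,-1.5]
    - [0,0,-1.5]
    - [0,0,-2]
    - [0,0,-1]
    - [0,0,-1]
    - [0,0,0]
    - [0,0,0]
  gripper: [4.2,4.2,4.2,4.2,4.2,4.2,4.2,4.2,4.2]

```text
time_s: 22.3
tool_pos: [0.443, 0.2264, 0.1239]
tool_rot: [-180.0, 0.0, 90.2]
force: [0.5, -0.1, -0.8]
grip_width: 0.0471
grasp_force: 20.0
```

Request:
drive_tool:
  angular:
    - [0,0,0]
    - [0,0,0]
    - [0,0,0]
    - [0,0,0]
    - [0,0,0]
    - [0,0,0]
    - [0,0,0]
    - [0,0,0]
    - [0,0,0]
    - [0,0,0]
    - [0,0,0]
    - [0,0,0]
    - [0,0,0]
  delta_pos:
    - [-0.3,0.9,0]
    - [-0.7,2.1,0]
    - [-0.7,2.2,0]
    - [-0.7,2.2,0]
    - [-0.7,2.2,0]
    - [-0.7,2.2,0]
    - [-0.7,2.2,0]
    - [-0.7,2.2,0]
    - [-0.7,2.1,0]
    - [-0.5,1.2,0]
    - [0,0,0]
    - [0,0,0]
    - [0,0,0]
  gripper: [4.2,4.2,4.2,4.2,4.2,4.2,4.2,4.2,4.2,4.2,4.2,4.2,4.2]

```text
time_s: 23.6
tool_pos: [0.6372, 0.1643, 0.1239]
tool_rot: [-179.9, -0.0, 90.3]
force: [-0.4, 0.6, -1.6]
grip_width: 0.0474
grasp_force: 20.0
```

```bash
python3 - <<'E'
from h import *
p=eyes.read_camera("top"); s=eyes.read_camera("side")
print(telemetry.get_obs()["tool_pos"])
print("dish yellow",circ(p,mask(p,"yellow",(153,172,203,224)),.014,.04))
for b in [(315,85,375,140)]:
    print("cap yellow",circ(p,mask(p,"yellow",b),.09,.016))
m=mask(s,"yellow",(180,80,245,125)); print(ray(s,np.argwhere(m).mean(0)[::-1],.082))
print("cap red",ray(s,np.argwhere(mask(s,"red",(265,75,300,97))).mean(0)[::-1],.082))
cv2.imwrite("pics/t5.png",np.hstack([cv2.resize(q["pixels"],(400,300)) for q in (p,s)])[:,:,::-1])
E
```

```text
[0.63747202 0.16404237 0.12423648]
dish yellow (array([0.43902728, 0.22522921, 0.03871746]), np.float64(0.00047575665067743563))
cap yellow (array([ 0.61415449, -0.144785  ,  0.01642471]), np.float64(0.0005398063186192527))
[[ 0.61436792 -0.13879451]]
cap red [[ 0.47240979 -0.24786227]]
```

View pics/t5.png

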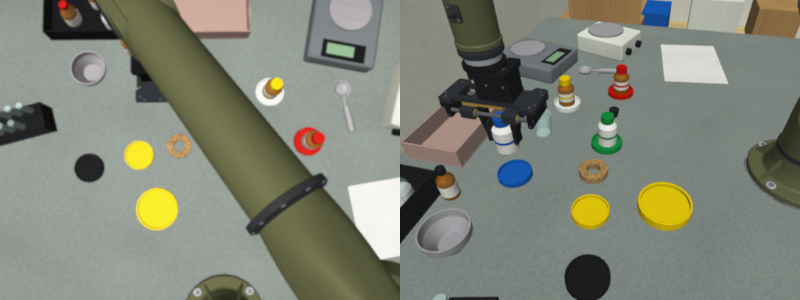

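The blue bottle is over the blue dish, red is in the red dish, and the yellow dish is empty at (0.439,0.225). Lowering.

Request:
drive_tool:
  angular:
    - [0,0,0]
    - [0,0,0]
    - [0,0,0]
    - [0,0,0]
    - [0,0,0]
    - [0,0,0]
    - [0,0,0]
    - [0,0,0]
    - [0,0,0]
    - [0,0,0]
    - [0,0,0]
  delta_pos:
    - [-0.15,0,1.0]
    - [0,0,1.5]
    - [0,0,1.5]
    - [0,0,1.5]
    - [0,0,1.2]
    - [0,0,0.6]
    - [0,0,0.3]
    - [0,0,0.2]
    - [0,0,0.1]
    - [0,0,0.1]
    - [0,0,0]
  gripper: [4.2,4.2,4.2,4.2,4.2,4.2,4.2,4.2,4.2,4.2,4.2]

```text
time_s: 24.8
tool_pos: [0.6386, 0.1619, 0.0444]
tool_rot: [180.0, -0.0, 90.2]
force: [0.3, 0.3, -1.6]
grip_width: 0.0476
grasp_force: 20.0
```

Request:
drive_tool:
  angular:
    - [0,0,0]
    - [0,0,0]
    - [0,0,0]
  delta_pos:
    - [0,0,0.1]
    - [0,0,0.1]
    - [0,0,0]
  gripper: [4.2,4.2,4.2]

```text
time_s: 25.1
tool_pos: [0.6387, 0.1619, 0.0443]
tool_rot: [179.9, 0.0, 90.2]
force: [-4.4, -1.3, 8.6]
grip_width: 0.0478
grasp_force: 20.0
```

Request:
drive_tool:
  angular:
    - [0,0,0]
    - [0,0,0]
    - [0,0,0]
    - [0,0,0]
    - [0,0,0]
    - [0,0,0]
    - [0,0,0]
    - [0,0,0]
    - [0,0,0]
    - [0,0,0]
    - [0,0,0]
    - [0,0,0]
    - [0,0,0]
  delta_pos:
    - [0,0,-0.1]
    - [0,0,0]
    - [0,0,0]
    - [0,0,0]
    - [0,0,0]
    - [0,0,0]
    - [0,0,-1]
    - [0,0,-2]
    - [0,0,-2.5]
    - [0,0,-2.5]
    - [0,0,-2.5]
    - [0,0,-2.5]
    - [0,0,0]
  gripper: [4.2,5.2,8,8,8,8,8,8,8,8,8,8,8]

```text
time_s: 26.4
tool_pos: [0.6405, 0.1631, 0.178]
tool_rot: [179.6, -0.1, 90.2]
force: [0.3, 0.0, 0.5]
grip_width: 0.0802
grasp_force: 0.0
```

Request:
drive_tool:
  angular:
    - [0,0,0]
    - [0,0,0]
    - [0,0,0]
    - [0,0,0]
    - [0,0,0]
    - [0,0,0]
    - [0,0,0]
    - [0,0,0]
    - [0,0,0]
    - [0,0,0]
    - [0,0,0]
    - [0,0,0]
    - [0,0,0]
  delta_pos:
    - [-1.5,-0.1,0]
    - [-3,-0.25,0]
    - [-3,-0.25,0]
    - [-3,-0.25,0]
    - [-3,-0.25,0]
    - [-3,-0.25,0]
    - [-3,-0.25,0]
    - [-3,-0.25,0]
    - [-3,-0.25,0]
    - [-3,-0.25,0]
    - [-2.2,-0.1,0]
    - [0,0,0]
    - [0,0,0]
  gripper: [8,8,8,8,8,8,8,8,8,8,8,8,8]

```text
time_s: 27.7
tool_pos: [0.6136, -0.1461, 0.1718]
tool_rot: [-179.9, -0.0, 90.1]
force: [-0.2, 0.5, 0.3]
grip_width: 0.0798
grasp_force: 0.0
```

```bash
python3 - <<'E'
from h import *
p=eyes.read_camera("side"); w=eyes.read_camera("wrist")
o=telemetry.get_obs(); print(o["tool_pos"],o["qpos"])
cv2.imwrite("pics/t6.png",np.hstack([cv2.resize(q["pixels"],(400,300)) for q in (w,p)])[:,:,::-1])
E
```

```text
[ 0.61435818 -0.14376386  0.17251346] [ 45.20711413  24.12958577 -44.26022441  89.50861356  17.24935657
  73.49636618  -1.22579096]
```

View pics/t6.png

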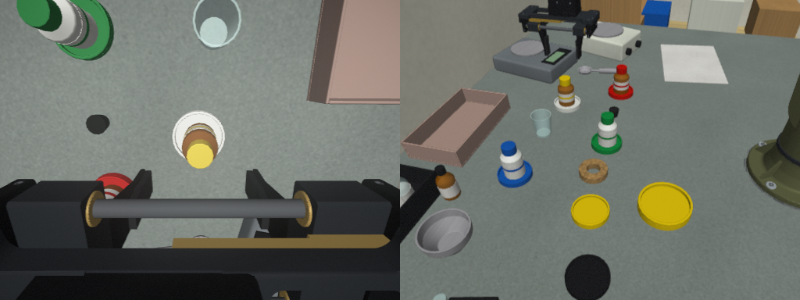

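Blue stands in the blue dish and red in the red dish. The gripper is over the yellow bottle. Grip and lift.

Request:
drive_tool:
  angular:
    - [0,0,0]
    - [0,0,0]
    - [0,0,0]
    - [0,0,0]
    - [0,0,0]
    - [0,0,0]
    - [0,0,0]
    - [0,0,0]
    - [0,0,0]
    - [0,0,0]
    - [0,0,0]
    - [0,0,0]
    - [0,0,0]
    - [0,0,0]
    - [0,0,0]
    - [0,0,0]
    - [0,0,0]
  delta_pos:
    - [0,0,1]
    - [0,0,2]
    - [0,0,2]
    - [0,0,2]
    - [0,0,2]
    - [0,0,1.5]
    - [0,0,1.5]
    - [0,0,0.9]
    - [0,0,0]
    - [0,0,0]
    - [0,0,0]
    - [0,0,0]
    - [0,0,0]
    - [0,0,0]
    - [0,0,0]
    - [0,0,0]
    - [0,0,0]
  gripper: [8,8,8,8,8,8,8,8,8,4.2,4.2,4.2,4.2,4.2,4.2,4.2,4.2]

```text
time_s: 29.5
tool_pos: [0.615, -0.1454, 0.0444]
tool_rot: [180.0, 0.0, 90.2]
force: [-0.3, -0.1, 3.2]
grip_width: 0.0474
grasp_force: 20.0
```

Request:
drive_tool:
  angular:
    - [0,0,0]
    - [0,0,0]
    - [0,0,0]
    - [0,0,0]
    - [0,0,0]
    - [0,0,0]
    - [0,0,0]
    - [0,0,0]
    - [0,0,0]
  delta_pos:
    - [0,0,0]
    - [0,0,-1]
    - [0,0,-2]
    - [0,0,-2]
    - [0,0,-2]
    - [0,0,-2]
    - [0,0,-2]
    - [0,0,0]
    - [0,0,0]
  gripper: [4.2,4.2,4.2,4.2,4.2,4.2,4.2,4.2,4.2]

```text
time_s: 30.4
tool_pos: [0.6145, -0.1452, 0.1538]
tool_rot: [-180.0, 0.0, 90.2]
force: [-0.2, -0.2, -1.3]
grip_width: 0.0478
grasp_force: 20.0
```

Request:
drive_tool:
  angular:
    - [0,0,0]
    - [0,0,0]
    - [0,0,0]
    - [0,0,0]
    - [0,0,0]
    - [0,0,0]
    - [0,0,0]
    - [0,0,0]
    - [0,0,0]
    - [0,0,0]
    - [0,0,0]
    - [0,0,0]
    - [0,0,0]
    - [0,0,0]
    - [0,0,0]
    - [0,0,0]
    - [0,0,0]
    - [0,0,0]
  delta_pos:
    - [1.6,-0.77,0]
    - [2.6,-1.23,0]
    - [2.6,-1.23,0]
    - [2.6,-1.23,0]
    - [2.6,-1.23,0]
    - [2.6,-1.23,0]
    - [2.6,-1.23,0]
    - [2.6,-1.23,0]
    - [2.6,-1.23,0]
    - [2.6,-1.23,0]
    - [2.6,-1.23,0]
    - [2.6,-1.23,0]
    - [2.6,-1.23,0]
    - [2.6,-1.23,0]
    - [1.6,-0.77,0]
    - [0,0,0]
    - [0,0,0]
    - [0,0,0]
  gripper: [4.2,4.2,4.2,4.2,4.2,4.2,4.2,4.2,4.2,4.2,4.2,4.2,4.2,4.2,4.2,4.2,4.2,4.2]

```text
time_s: 32.2
tool_pos: [0.4382, 0.2229, 0.1533]
tool_rot: [-179.9, 0.1, 90.1]
force: [0.5, 0.4, -1.2]
grip_width: 0.048
grasp_force: 20.0
```

Request:
drive_tool:
  angular:
    - [0,0,0]
    - [0,0,0]
    - [0,0,0]
    - [0,0,0]
    - [0,0,0]
    - [0,0,0]
    - [0,0,0]
    - [0,0,0]
  delta_pos:
    - [0,0,1.0]
    - [0,0,2]
    - [0,0,2]
    - [0,0,2]
    - [0,0,1.5]
    - [0,0,0.5]
    - [0,0,0]
    - [0,0,0]
  gripper: [4.2,4.2,4.2,4.2,4.2,4.2,4.2,4.2]

```text
time_s: 33.0
tool_pos: [0.4389, 0.2244, 0.0646]
tool_rot: [179.9, -0.0, 90.2]
force: [0.7, -0.4, -0.5]
grip_width: 0.0477
grasp_force: 20.0
```

Request:
drive_tool:
  angular:
    - [0,0,0]
    - [0,0,0]
    - [0,0,0]
    - [0,0,0]
    - [0,0,0]
    - [0,0,0]
  delta_pos:
    - [0,0,0.8]
    - [0,0,0.6]
    - [0,0,0.3]
    - [0,0,0.2]
    - [0,0,0.1]
    - [0,0,0]
  gripper: [4.2,4.2,4.2,4.2,4.2,4.2]

```text
time_s: 33.6
tool_pos: [0.4382, 0.2241, 0.0444]
tool_rot: [-180.0, 0.0, 90.2]
force: [-3.5, -1.4, 4.2]
grip_width: 0.0477
grasp_force: 20.0
```

Contact. Release, rise clear and check everything.

Request:
drive_tool:
  angular:
    - [0,0,0]
    - [0,0,0]
    - [0,0,0]
    - [0,0,0]
    - [0,0,0]
    - [0,0,0]
    - [0,0,0]
    - [0,0,0]
    - [0,0,0]
    - [0,0,0]
    - [0,0,0]
    - [0,0,0]
    - [0,0,0]
    - [0,0,0]
  delta_pos:
    - [0,0,0]
    - [0,0,0]
    - [0,0,0]
    - [0,0,0]
    - [0,0,0]
    - [0,0,-1]
    - [0,0,-2]
    - [0,0,-2.5]
    - [0,0,-2.5]
    - [0,0,-2.5]
    - [0,0,-2.5]
    - [0,0,-2]
    - [0,0,0]
    - [0,0,0]
  gripper: [5.2,8,8,8,8,8,8,8,8,8,8,8,8,8]

```text
time_s: 35.0
tool_pos: [0.4385, 0.2242, 0.1944]
tool_rot: [179.9, 0.0, 90.2]
force: [-0.6, -0.1, -1.1]
grip_width: 0.0798
grasp_force: 0.0
```

```bash
python3 - <<'E'
from h import *
p=eyes.read_camera("side"); w=eyes.read_camera("wrist")
o=telemetry.get_obs(); print(o["tool_pos"],o["time_s"],o["grip_width"])
cv2.imwrite("pics/t7.png",np.hstack([cv2.resize(q["pixels"],(400,300)) for q in (w,p)])[:,:,::-1])
E
```

```text
[0.43773723 0.22383702 0.19322855] 35.1 0.07990496978858973
```

View pics/t7.png

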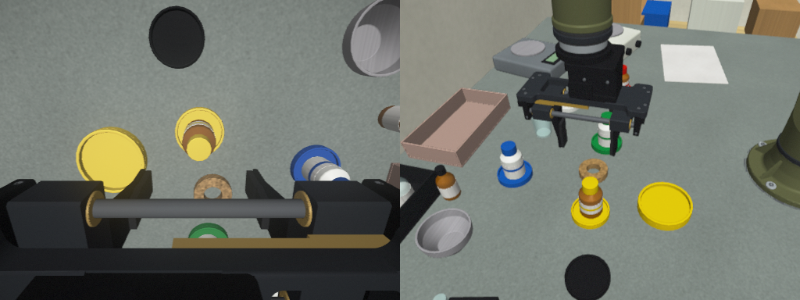

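Yellow stands upright in the small yellow dish (590,205 in the right half). Blue is in blue (513,165), green is in green, and red was seen in red earlier. The gripper touches nothing. Handing in.

```bash
python3 -c "
from cell import env
print(env.sign_off())"
```

```text
the job is handed in; nothing more can be done
None
```

The red, blue and yellow bottles now stand upright in the dishes of their own cap colours, green was left where it was, nothing was seen to disturb the beaker, and the job was handed in at about 35 s; no verdict was returned.

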